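# Fit a guide roller in its leaning fork

## Robot

A 6-joint arm with a two-finger parallel gripper is mounted at the origin on a cart in front of the work surface, level with it; the furniture and walls round the work are solid. World frame = base frame: x ahead of the robot, y to its left, z up, the work surface at z = 0. Lengths are in m, angles in rad, forces in N, time in s.
With the tool pointing down it reaches from about 0.325 to 0.775 m from the base axis. Payload 5.5 kg.
Tool frame: the origin (TCP) lies midway between the tips of the shut fingers; the grasp point (between the pads) lies 19 mm behind it (robot.grasp_offset is the distance from the TCP to the grasp point, in m); z points along the fingers, y is the line along which they close (so a half turn about z gives the same grasp; the last joint's range is limited). The gripper opens to 85 mm and grips with 20 to 120 N. Pads are 22 mm wide; open, the fingers measure 114 mm over their backs; the gripper's body (76 mm by 85 mm) begins 54 mm behind the grasp point. The pads swing forward as they close: fully open they stand 13 mm farther back than shut.
Start: joints at [-1.354, 0.091, 1.231, -0, 1.82, -0.057], TCP at [0.162, -0.578, 0.231] pointing down, gripper open.
Joint ranges: [-2.87, 2.87], [-0.86, 2.18], [0.17, 2.46], [-1.51, 4.65], [0.06, 2.69], [-2.65, 2.65]. Speed limits (rad/s): [2.57, 2.57, 3.01, 3.14, 3.14, 3.14].

## Interface

Orientations are given as a 3x3 rotation matrix whose columns are the frame's x, y, z axes.
In Python, from station import observe, cams, finish_job, robot gives the robot as it stands.
- The arm moves only by the tool arm_command, never from a script. Its argument "moves" is a list of rows, each a list of 5 numbers: the finger opening in mm, from 0 to 85.4, then the shift along the tool's x, y, z in mm, then the turn about the tool's z in degrees. In form: [[jaw, dx, dy, dz, yaw], ...]. A call has exactly 10 rows; each row is the pose to reach, as a shift and turn from the pose commanded when the call began, along the tool's axes at that moment; what a row does not reach only later rows make up. A row lasts 1/8 s, in which the tool goes at most 62.5 mm and 10.7 degrees, less where a joint would pass 70% of its speed; a pose out of reach is approached as far as the arm can. A call with a gripper value outside its range is refused whole. The fingers move at their own pace and stop on an object; "grip_force" is the grip in N (left out, the last holds). Time passes only in rows, so rows that repeat a pose let the fingers close, or fill a call up. It gives the time, the measured TCP pose, the force, the opening and the grip force at its end, in the units of the state.
- observe(): the state, without advancing time (a new reading comes with each control period).
- cams.get_image(name): name is "scene" or "top"; returns (picture, depth): 420x560x3 uint8, blue, green, red; 420x560 float32, m along the optical axis (not along the pixel's ray), 0 where there is no reading.
- cams.calibration(name): a dict with "fx", "fy", "cx", "cy" (pixels), "dist" ([k1, k2, p1, p2, k3] as OpenCV has them; the pictures are not rectified), "position" and "attitude" of the camera in the world. Camera axes: x right, y up, looking along -z (the intrinsics and any distortion apply to the point x, -y, -z); pixel columns grow to the right and rows downward; lengths in m; the calibration is good to about 2 mm. A picture is of the moment at which its call begins. calibration takes no time and is no camera call.
- finish_job(): hands the job in; it is judged then, once.
Trained networks look in the newest picture that a camera, given by its name, has taken for a name from the list of things; names that differ only in an ending like _2 or _b are one class to them, and where a whole thing is asked for, a point or a joint stands for the part that bears it (a point fixed in the world has none). Each returns a list of dicts, best first, with "p" (0 to 1); they miss things now and then, are a little off and sometimes report something else, mostly with a low value. They report only what shows in the picture. A call takes as long as a camera call. They do not tell look-alikes from the thing itself.
- cams.regions_of(name, camera): "mask" (420x560 bool, what is visible of it).
- cams.place_of(name, camera): "point" ([x, y, z] in m, in world coordinates, good to about 4 mm: a listed point, or the origin of a listed thing).
The state is a dict: "clock": time; "joint_positions": joint angles; "joint_vel": joint speeds; "tau": joint torques, N m; "position": TCP position; "ee_rot": TCP orientation; "contact_force": force on the tool from outside, world axes, zero at the start; "torque": the same for the moment, N m; "width": finger opening in m; "grasp_force": force on a finger pad.
Only numpy, scipy, OpenCV 4.12 (cv2) and the standard library are available. Lean on these libraries where they do the work, as an engineer would, in place of code of your own. Each camera call takes 0.05 s, during which the arm holds its last target. There are 200 camera calls.

## Task

Stand the orange roller in the vee of the leaning fork stand, down on the fork's upper lug, and let go of it. Then push the steel axle down through the roller and both lugs of the fork until its grip sits on the roller, and swing the keeper with the red knob shut over the axle. Leave the oil bottle, the vee block and the tin where they are.

Things in the scene. Friction and masses are not known exactly. Their poses are not given: they have to be found in the camera images.
- stand: Fork stand, fixed: flat grey base plate 200 x 110 mm, 12 mm thick, carrying the leaning cradle (blue web, aluminium lugs and vee, steel post). Origin on the bench, 85 mm below the cradle's origin; its x is the level direction towards which the bore axis runs as it goes down, z up.
- cradle: Leaning part of the stand. Origin: on the bore axis at the upper lug's top face, 85 mm above the bench. z: up along the bore axis, 35 deg from vertical; y level; x square to the bore, out of the vee. Roller home: middle at z = 40 mm, top 80. Axle home: grip from z = 80 to 120 mm. Keeper's tongue swings at z = 124 to 131 mm. Upper lug 60 x 60 x 12 mm, 19 mm bore along z.
- lower_bore (a point): Centre of the top mouth of the lower lug's 19 mm bore, on the cradle's z axis at z = -38 mm; the lower lug is 60 x 60 x 12 mm, square to the axis, below a 26 mm gap under the upper lug. Axes as the cradle's.
- vee_strips (a point): Point midway between the two aluminium vee strips (cradle z = 2 to 70 mm, |y| < 21, x < -14 mm), at cradle x = -22, z = 36 mm. They carry the roller from the -x side so that its bore lines up with the lugs; +x and both y sides are free. The roller may not slide into the vee of itself: bring it against the strips before letting go. Axes as the cradle's.
- keeper (a joint): Angle of the keeper about its steel post (18 mm thick, parallel to cradle z, at cradle x = -66 mm, y = 0, up to z = 123 mm): 0 = shut, tongue along cradle +x across the bore axis just above the axle; 2.3 rad = fully open, swung towards cradle +y. Stays where it is left (about 1 N at the knob moves it).
- keeper_knob (a point): Point on the axis of the keeper's upright red knob (18 mm diameter, 38 mm tall, parallel to cradle z, 60 mm from the keeper's hinge axis), 24 mm above the tongue's upper face, 14 mm below the knob's top; at cradle z = 155 mm. Turns with the keeper.
- roller_mid (a point): Centre of the loose orange roller, a tube of 44 mm outside diameter, 80 mm long, with a 21 mm bore right through; about 0.2 kg. It stands upright on the bench, its centre 40 mm up. z along its axis; either end may go down.
- axle_grip (a point): Point on the axis of the loose steel axle, in its dark grip (square bar 24 x 24 mm, 40 mm long, at the upper end; x and y square to its flats): 24 mm above the grip's lower face, 16 mm below its top. Under the grip a 16 mm shank 145 mm long, the last 12 mm tapered to an 8 mm tip, 169 mm below this point. z from tip to grip. 0.22 kg. Stands upright in the wooden holder.
- holder: Wooden block 75 x 75 x 60 mm fixed on the bench; origin at the centre of its underside. In its top a 17.4 mm hole, 52 mm deep, in which the axle stands; lift the axle straight up by at least 55 mm to clear it.
- oil: Bystander: cream oil bottle with a red nozzle, 43 mm wide, 150 mm tall; origin at the centre of its underside.
- vee: Bystander: grey steel vee block 55 x 48 x 40 mm; origin at the centre of its underside.
- tin: Bystander: round open steel tin 64 mm wide, 30 mm tall; origin at the centre of its underside.
Not all that is in view belongs to the job. Of the things shaped like the part that bears roller_mid, the orange one is meant.

How it is judged:
On the way, in this order (a step that is already met when the one before it is completed fails the run):
1. the roller stands in the vee, down on the upper lug, and is let go (x of roller_mid in the frame of cradle between -0.005 and 0.006 m and y of roller_mid in the frame of cradle between -0.005 and 0.005 m and z of roller_mid in the frame of cradle between 0.034 and 0.046 m and angle between the z axis of roller_mid and the z axis of cradle, either way round below 0.1 rad and contact force between the fingers and roller below 0.2 N), for 0.2 s.
2. the axle is through the roller and both lugs, its grip down on the roller, and is let go (x of roller_mid in the frame of cradle between -0.005 and 0.006 m and y of roller_mid in the frame of cradle between -0.005 and 0.005 m and z of roller_mid in the frame of cradle between 0.034 and 0.046 m and angle between the z axis of roller_mid and the z axis of cradle, either way round below 0.1 rad and x of axle_grip in the frame of cradle between -0.006 and 0.006 m and y of axle_grip in the frame of cradle between -0.006 and 0.006 m and z of axle_grip in the frame of cradle between 0.098 and 0.108 m and angle between the z axis of axle_grip and the z axis of cradle, either way round below 0.08 rad and contact force between the fingers and axle below 0.2 N), for 0.2 s.
3. the keeper is swung shut over the axle (x of roller_mid in the frame of cradle between -0.005 and 0.006 m and y of roller_mid in the frame of cradle between -0.005 and 0.005 m and z of roller_mid in the frame of cradle between 0.034 and 0.046 m and angle between the z axis of roller_mid and the z axis of cradle, either way round below 0.1 rad and x of axle_grip in the frame of cradle between -0.006 and 0.006 m and y of axle_grip in the frame of cradle between -0.006 and 0.006 m and z of axle_grip in the frame of cradle between 0.098 and 0.108 m and angle between the z axis of axle_grip and the z axis of cradle, either way round below 0.08 rad and value of joint keeper below 0.2 rad), for 0.2 s.
At the end, for the whole second after the job is handed in: Roller in the vee on the upper lug (within 5 mm and 0.1 rad of the bore axis, within 6 mm of home along it); axle through it and both lugs, grip down on the roller (within 5 mm of home, 0.08 rad, 6 mm sideways); keeper below 0.2 rad; roller and axle at rest, released (all of step 3 and linear speed of each of roller, axle below 0.02 m/s and contact force between the fingers and roller below 0.2 N and contact force between the fingers and axle below 0.2 N); the robot touches nothing.
It fails at once if the oil bottle, vee block or tin is moved more than 25 mm (distance of any of oil, vee, tin from where it was at the start of the episode above 0.025 m).
It also fails if it takes over 72 s, if anything falls off the work surface, if the arm or the gripper's body presses on something with over 40 N, if the wrist force passes 120 N, or if a joint passes its speed limit or range.

## Working session

There is one attempt and no reset: what is moved stays moved. The work goes in short steps, Python scripts to look and compute and a tool call to move; the robot and the scene stay as the last step left them, time stands still between calls to the robot, and variables do not carry over. Pictures are saved under pics/ and viewed, at most 10 in all, crops included, and the job is handed in when it is done.

Besides the shell and the picture viewer there is one more tool, called after "Call:" as name(argument=value, ...) on one line, values as JSON. arm_command: Moves the arm, as the interface text tells. Its arguments: {"type":"object","properties":{"moves":{"type":"array","items":{"type":"array","items":{"type":"number"}}},"grip_force":{"type":"number"}},"required":["moves"]}

```bash
ls; mkdir -p pics; cat > h.py <<'E'
import numpy as np,cv2
from station import observe,cams,finish_job,robot
np.set_printoptions(precision=4,suppress=True)
def deproj(name,mask,depth):
    c=cams.calibration(name);v,u=np.nonzero(mask&(depth>0));z=depth[v,u].astype(float)
    K=np.array([[c['fx'],0,c['cx']],[0,c['fy'],c['cy']],[0,0,1.]])
    n=cv2.undistortPoints(np.stack([u,v],1).astype(np.float64)[:,None],K,np.array(c['dist']))[:,0]
    p=np.stack([n[:,0]*z,-n[:,1]*z,-z],1)
    return p@np.array(c['attitude']).T+np.array(c['position']),u,v
def pix(name,P):
    c=cams.calibration(name);q=(np.atleast_2d(P)-np.array(c['position']))@np.array(c['attitude'])
    K=np.array([[c['fx'],0,c['cx']],[0,c['fy'],c['cy']],[0,0,1.]])
    return cv2.projectPoints(q*[1,-1,-1],np.zeros(3),np.zeros(3),K,np.array(c['dist']))[0][:,0]
E
python3 - <<'E'
from h import *
for c in ['scene','top']:
    im,d=cams.get_image(c);cv2.imwrite(f'pics/{c}0.png',im)
    k=cams.calibration(c);print(c,np.array(k['position']),np.array(k['attitude']).tolist())
    for n in ['stand','cradle','lower_bore','vee_strips','keeper_knob','roller_mid','axle_grip','holder','oil','vee','tin']:
        try:
            for r in cams.place_of(n,c)[:4]: print(c,n,round(r['p'],2),np.array(r['point']),pix(c,r['point'])[0].round())
        except Exception as e: print(n,e)
print(observe()['clock'],observe()['ee_rot'])
E
```

```text
pics
scene [ 0.9305 -1.4125  0.9407] [[0.9704661350671968, -0.09697239983936654, 0.22088873750631027], [0.2402810430847729, 0.4700122131918947, -0.8493253438962896], [-0.02145928754248584, 0.8773168601593447, 0.47943156535455395]]
scene stand 0.85 [ 0.5849  0.1443 -0.0037] [282. 228.]
scene stand 0.44 [0.5938 0.1647 0.0556] [285. 212.]
scene cradle 0.56 [0.5827 0.1443 0.0801] [281. 209.]
scene cradle 0.3 [0.5943 0.1651 0.0546] [285. 212.]
scene cradle 0.22 [ 0.4835 -0.3581  0.0008] [211. 309.]
scene lower_bore 0.97 [0.5927 0.1659 0.0542] [285. 212.]
scene vee_strips 0.89 [0.5689 0.1114 0.1031] [275. 207.]
scene vee_strips 0.7 [ 0.5834  0.1442 -0.0027] [281. 228.]
scene vee_strips 0.29 [ 0.4357 -0.1567 -0.0019] [218. 269.]
scene keeper_knob 0.65 [0.4605 0.0372 0.1685] [239. 197.]
scene roller_mid 0.78 [0.4894 0.4072 0.0397] [273. 186.]
scene roller_mid 0.71 [0.4575 0.3161 0.0437] [260. 194.]
scene roller_mid 0.49 [0.3828 0.2571 0.0384] [238. 200.]
scene roller_mid 0.41 [0.5569 0.2954 0.0413] [283. 199.]
scene axle_grip 0.7 [ 0.4805 -0.3553  0.1739] [206. 259.]
scene oil 0.89 [0.785  0
[... 654 characters left out ...]
 0.1029] [242. 229.]
top vee_strips 0.7 [ 0.4302 -0.1631 -0.0052] [338. 292.]
top keeper_knob 0.66 [0.4618 0.0357 0.1653] [267. 269.]
top roller_mid 0.87 [0.3829 0.2548 0.0385] [184. 296.]
top roller_mid 0.72 [0.488  0.4073 0.0387] [133. 253.]
top roller_mid 0.68 [0.4561 0.3187 0.0431] [163. 267.]
top roller_mid 0.51 [0.5563 0.2966 0.0385] [176. 232.]
top axle_grip 0.48 [ 0.4822 -0.357   0.1754] [428. 273.]
top holder 0.94 [ 0.4803 -0.3522 -0.0001] [408. 279.]
top oil 0.79 [ 0.7862  0.0081 -0.0005] [286. 165.]
top vee 0.95 [0.7557 0.2676 0.0019] [197. 168.]
top tin 0.71 [ 0.4291 -0.1619 -0.0056] [338. 292.]
1.2 [[ 0.9627  0.2704  0.    ]
 [ 0.2704 -0.9627 -0.    ]
 [ 0.      0.     -1.    ]]
```

View pics/scene0.png

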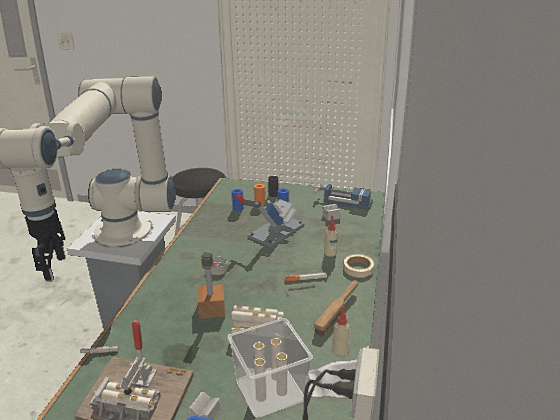

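View pics/top0.png

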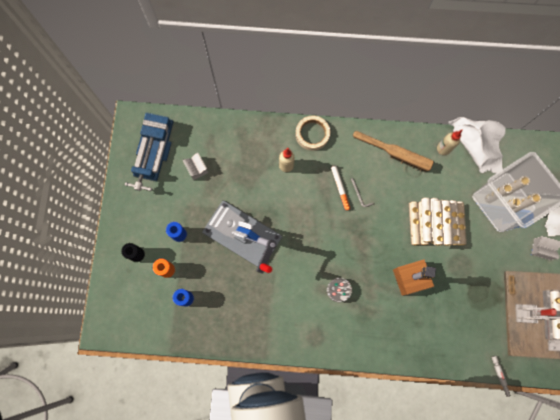

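Scene view: rollers at (238,200) blue, (260,194) orange, (273,186) black, (283,199) blue. In the top view they are (184,296), (163,267), (133,253) and (176,232). The orange one, about (0.457, 0.317), fits the description. I'll confirm it in a crop and refine the stand and axle poses.

```bash
python3 - <<'E'
from h import *
P=[];im={};
for c in ['scene','top']:
    i,d=cams.get_image(c);im[c]=i
    W,u,v=deproj(c,np.ones(d.shape,bool),d)
    s=(np.hypot(W[:,0]-.575,W[:,1]-.13)<.16)
    pl=s&(abs(W[:,2]-.012)<.004);q=W[pl];print(c,'plate',len(q),np.median(q[:,2]) if len(q) else 0)
    P.append(q[:,:2])
    r=cams.regions_of('roller_mid',c)
    for m in r:
        w,uu,vv=deproj(c,m['mask'],d);col=i[m['mask']].mean(0)
        if len(w): t=w[w[:,2]>.077];print('roller',round(m['p'],2),col.round(),t[:,:2].mean(0) if len(t) else None,len(t), t[:,:2].min(0)/2+t[:,:2].max(0)/2 if len(t) else '')
    g=(np.hypot(W[:,0]-.481,W[:,1]+.356)<.04)
    t=W[g&(W[:,2]>.187)];print('grip top',len(t),t.mean(0) if len(t) else '',cv2.minAreaRect(t[:,:2].astype(np.float32)*1000) if len(t)>3 else '')
    t=W[g&(abs(W[:,2]-.06)<.004)];print('holder top',len(t),cv2.minAreaRect(t[:,:2].astype(np.float32)*1000) if len(t)>3 else '')
q=np.vstack(P).astype(np.float32)*1000
for p in P+[q/1000]:
    print(cv2.minAreaRect(p.astype(np.float32)*1000))
a=cv2.resize(im['top'][190:320,110:290],None,fx=4,fy=4,interpolation=cv2.INTER_CUBIC);cv2.imwrite('pics/crop1.png',a)
A=im['top'][255:300,385:445];cv2.imwrite('pics/crop2.png',np.hstack([cv2.resize(A,None,fx=8,fy=8,interpolation=cv2.INTER_CUBIC),cv2.resize(im['scene'][245:290,185:225],None,fx=8,fy=8)]))
E
```

```text
scene plate 550 0.01155647375346558
roller 0.73 [55. 58. 59.] [0.4895 0.3986] 21 [0.4923 0.4021]
roller 0.73 [110. 117. 123.] [ 0.4974 -0.3464] 2 [ 0.4974 -0.3464]
roller 0.64 [123.  80.  63.] [0.3868 0.2282] 39 [0.4072 0.1479]
roller 0.59 [ 61.  97. 158.] [0.4578 0.3042] 31 [0.4828 0.1862]
roller 0.53 [128.  80.  63.] [0.556  0.2855] 35 [0.5556 0.2439]
grip top 57 [ 0.486  -0.3594  0.1912] ((485.8201599121094, -357.68365478515625), (28.520816802978516, 25.017778396606445), 80.40328979492188)
holder top 276 ((483.41552734375, -355.91644287109375), (75.24151611328125, 75.28248596191406), 23.7778377532959)
top plate 1198 0.01169341706614535
roller 0.81 [ 33.  95. 188.] [0.4531 0.3186] 118 [0.4538 0.3185]
roller 0.68 [143.  61.  28.] [0.5538 0.2954] 105 [0.5543 0.2953]
roller 0.67 [22. 22. 22.] [0.4892 0.4067] 114 [0.4894 0.4065]
roller 0.56 [146.  65.  33.] [0.3793 0.2556] 117 [0.3794 0.2566]
roller 0.18 [132. 141. 152.] None 0 
grip top 104 [ 0.4837 -0.3555  0.1921] ((483.4647521972656, -355.7098083496094), (24.22998809814453, 25.18280029296875), 81.86589050292969)
holder top 475 ((482.9826354980469, -354.457763671875), (74.6733169555664, 70.50045013427734), 22.378604888916016)
((570.274169921875, 114.73606872558594), (204.288818359375, 113.837646484375), 63.22829055786133)
((569.0975341796875, 142.64022827148438), (236.12579345703125, 267.90765380859375), 51.64159393310547)
((570.9337158203125, 132.85763549804688), (244.66461181640625, 271.33355712890625), 57.56435775756836)
```

View pics/crop1.png

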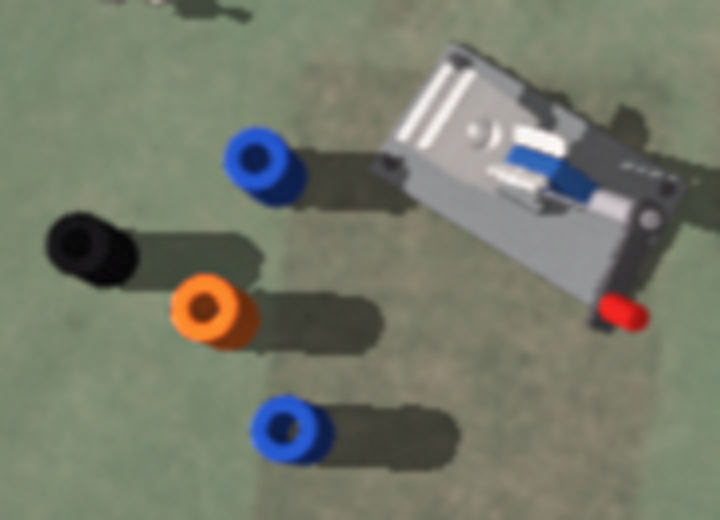

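View pics/crop2.png

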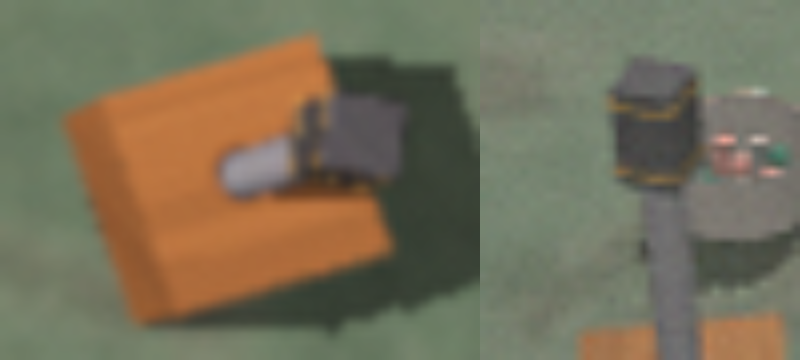

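Orange is confirmed at crop (205,310), which is top view (161,267). One more refinement of the stand's heading, then I move.

```bash
python3 - <<'E'
from h import *
from scipy.optimize import least_squares
L={'cradle':(0,.085,0),'stand':(0,0,0),'lower_bore':(.0218,.054,0),'vee_strips':(-.0387,.102,0)}
obs=[]
for c in ['scene','top']:
    i,d=cams.get_image(c)
    m=max(cams.regions_of('stand',c),key=lambda r:r['p'])['mask']
    w,u,v=deproj(c,m,d);q=w[abs(w[:,2]-.012)<.006][:,:2]
    ctr=np.array([.583,.145])
    q=q[np.hypot(*(q-np.median(q,0)).T)<.125]
    r=cv2.minAreaRect(q.astype(np.float32)*1000);print(c,len(q),r)
    for n in L:
        for r in cams.place_of(n,c):
            p=np.array(r['point']);
            if np.hypot(*(p[:2]-ctr))<.06 and abs(p[2]-L[n][1])<.012: obs.append((L[n][0],p,n,c))
def f(x,o): return np.concatenate([x[:2]+a*np.array([np.cos(x[2]),np.sin(x[2])])-p[:2] for a,p,*_ in o])
s=least_squares(f,[.583,.145,1.12],args=(obs,),loss='soft_l1',f_scale=.003)
print(len(obs),s.x[:2],np.degrees(s.x[2]),(s.fun*1000).round(1))
E
```

```text
scene 619 ((567.8524169921875, 113.82642364501953), (199.42971801757812, 115.55236053466797), 62.68507385253906)
top 1384 ((565.094482421875, 119.8916015625), (203.48614501953125, 120.66864776611328), 62.253074645996094)
8 [0.5838 0.1447] 64.29142342376576 [ 1.8  1.3 -1.4  3.5  2.3 -1.2  0.2 -0.4 -1.   0.9  1.1 -2.7 -1.7  0.8
 -0.9 -2. ]
```

Call:
arm_command(moves=[[85,60,-24,-30,-10],[85,120,-48,-30,-20],[85,180,-70,-30,-30],[85,240,-95,-30,-40],[85,295,-118,-30,-47.3],[85,349,-139,-30,-47.3],[85,371,-193,-30,-47.3],[85,394,-247,-30,-47.3],[85,416,-301,-30,-47.3],[85,438,-355,-30,-47.3]], grip_force=40)

```text
clock: 3.25
position: [0.4879, -0.1156, 0.2614]
ee_rot: [[0.454, 0.891, 0.001], [0.891, -0.454, -0.0], [0.0, 0.001, -1.0]]
contact_force: [1.4, 0.2, 0.3]
width: 0.085
grasp_force: 0.0
```

Call:
arm_command(moves=[[85,53,-32,0,0],[85,106,-64,0,0],[85,160,-97,0,0],[85,213,-129,0,0],[85,267,-162,0,0],[85,320,-194,0,0],[85,373,-226.5,0,0],[85,373,-226.5,50,0],[85,373,-226.5,100,0],[85,373,-226.5,130,0]])

```text
clock: 4.5
position: [0.4544, 0.3175, 0.128]
ee_rot: [[0.454, 0.891, -0.003], [0.891, -0.454, -0.002], [-0.003, -0.002, -1.0]]
contact_force: [-0.2, 0.4, -0.5]
width: 0.0849
grasp_force: 0.0
```

```bash
python3 - <<'E'
from h import *
print(observe()['position'],observe()['clock'])
im,d=cams.get_image('top')
for r in cams.place_of('roller_mid','top')[:4]: print(r['p'],np.array(r['point']))
cv2.imwrite('pics/t3.png',cv2.resize(im[200:330,110:290],None,fx=4,fy=4))
E
```

```text
[0.4544 0.3175 0.128 ] 4.5
0.75 [0.5554 0.2935 0.0407]
0.61 [0.3807 0.2595 0.0352]
0.57 [0.4568 0.3235 0.0419]
0.5 [0.585  0.1437 0.0832]
```

Call:
arm_command(moves=[[85,0,0,30,0],[85,0,0,60,0],[85,0,0,85,0],[85,0,0,97,0],[85,0,0,97,0],[40,0,0,97,0],[40,0,0,97,0],[40,0,0,97,0],[40,0,0,97,0],[40,0,0,97,0]])

```text
clock: 5.85
position: [0.4561, 0.3182, 0.0358]
ee_rot: [[0.454, 0.891, 0.002], [0.891, -0.454, 0.001], [0.002, 0.001, -1.0]]
contact_force: [-1.5, -0.2, 5.5]
width: 0.0437
grasp_force: 40.6
```

Call:
arm_command(moves=[[40,0,0,-40,0],[40,0,0,-85,0],[40,0,0,-135,0],[40,0,0,-180,0],[40,-20,50,-200,0],[40,-40,100,-200,0],[40,-60,150,-200,0],[40,-70,180,-200,0],[40,-76.5,193,-200,0],[40,-76.5,193,-200,0]])

```text
clock: 7.1
position: [0.5927, 0.1617, 0.2337]
ee_rot: [[0.455, 0.89, -0.001], [0.89, -0.455, 0.0], [-0.001, -0.001, -1.0]]
contact_force: [-0.5, -0.0, -1.2]
width: 0.044
grasp_force: 41.5
```

```bash
python3 - <<'E'
from h import *
o=observe();print(o['position'],o['clock'],o['contact_force'])
for c in ['top','scene']:
    im,d=cams.get_image(c)
    for n in ['roller_mid','cradle','vee_strips','lower_bore','keeper_knob']:
        for r in cams.place_of(n,c)[:4]:
            if n!='roller_mid' or r['point'][2]>.1: print(c,n,round(r['p'],2),np.array(r['point']),np.array(r['point'])-o['position'])
    W,u,v=deproj(c,(im[...,2]>150)&(im[...,0]<90)&(im[...,1]<140),d);s=W[(W[:,2]>.15)&(np.hypot(*(W[:,:2]-o['position'][:2]).T)<.06)]
    if len(s):
        e=(s[:,:2]-o['position'][:2])@np.array([[.454,.891],[.891,-.454]]);print(c,'orange',len(s),e.min(0),e.max(0),s[:,2].min(),s[:,2].max())
    cv2.imwrite(f'pics/{c}4.png',im)
a=cv2.resize(cv2.imread('pics/scene4.png')[140:260,210:350],None,fx=4,fy=4,interpolation=cv2.INTER_CUBIC);cv2.imwrite('pics/crop4.png',a)
E
```

```text
[0.5927 0.1617 0.2337] 7.1 [-0.5092 -0.0499 -1.249 ]
top roller_mid 0.52 [0.5935 0.1632 0.2392] [0.0008 0.0015 0.0055]
top cradle 0.68 [0.585  0.1435 0.0843] [-0.0077 -0.0182 -0.1494]
top vee_strips 0.67 [0.5661 0.1102 0.1046] [-0.0266 -0.0515 -0.1291]
top lower_bore 0.73 [0.5927 0.1599 0.0554] [ 0.     -0.0018 -0.1783]
top keeper_knob 0.77 [0.4604 0.0402 0.1641] [-0.1323 -0.1215 -0.0696]
top orange 8 [-0.0204 -0.0137] [-0.0135  0.0056] 0.2375048538571729 0.27993600608254043
scene roller_mid 0.47 [0.5918 0.1595 0.2419] [-0.0009 -0.0022  0.0082]
scene cradle 0.63 [0.5818 0.1443 0.0782] [-0.0109 -0.0174 -0.1555]
scene vee_strips 0.8 [0.5677 0.1105 0.1033] [-0.025  -0.0512 -0.1304]
scene keeper_knob 0.48 [0.4621 0.037  0.1696] [-0.1306 -0.1247 -0.0641]
scene orange 162 [-0.0278 -0.0152] [0.0138 0.0227] 0.1982590218612884 0.2821584379613281
```

View pics/crop4.png

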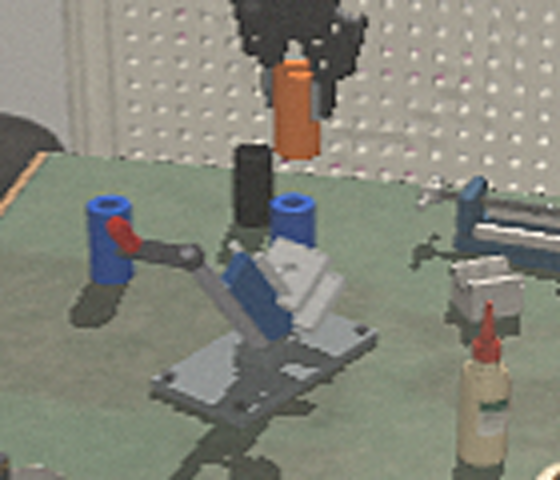

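Call:
arm_command(moves=[[40,0,0,50,0],[40,0,0,92,0],[40,-25,0,92,0],[40,-40,0,92,0],[40,-47,0,92,0],[40,-54,0,92,0],[40,-61,0,91,0],[40,-68,0,90,0],[40,-74,0,90,0],[40,-78,0,90,0]], grip_force=30)

```text
clock: 8.95
position: [0.5586, 0.0947, 0.146]
ee_rot: [[0.453, 0.892, 0.005], [0.892, -0.453, 0.005], [0.007, 0.002, -1.0]]
contact_force: [4.4, 7.4, -2.0]
width: 0.0434
grasp_force: 36.3
```

```bash
cat > look.py <<'E'
from h import *
import sys
tag=sys.argv[1]
C=np.array([.5835,.1445,.085]);a=np.radians(63.3);s,k=np.sin(np.radians(35)),np.cos(np.radians(35))
dd=np.array([np.cos(a),np.sin(a),0]);Z=-s*dd+[0,0,k];X=k*dd+[0,0,s];Y=np.cross(Z,X);R=np.stack([X,Y,Z],1)
o=observe();print(o['position'],'F',o['contact_force'],'w',o['width'],o['clock'],'tcp cradle',(o['position']-C)@R*1000)
A=[]
for c in ['scene','top']:
    im,d=cams.get_image(c)
    for n in sys.argv[2:]:
        for r in cams.place_of(n,c)[:5]:
            q=(np.array(r['point'])-C)@R*1000
            if np.linalg.norm(q)<260 : print(c,n,round(r['p'],2),'cradle',q.round(1))
    if 'roller_mid' in sys.argv:
        H=cv2.cvtColor(im,cv2.COLOR_BGR2HSV);W,u,v=deproj(c,(H[...,0]<18)&(H[...,0]>5)&(H[...,1]>170)&(H[...,2]>60),d)
        q=(W-C)@R*1000;q=q[(np.hypot(q[:,0],q[:,1])<80)&(abs(q[:,2]-60)<90)]
        if len(q)>20:
            print(c,'orange cradle min/max',len(q),np.percentile(q,3,axis=0).round(),np.percentile(q,97,axis=0).round(),'axis',np.linalg.svd(q-q.mean(0))[2][0])
    A.append(im)
b=pix('scene',C)[0].astype(int);x,y=b
cv2.imwrite(f'pics/{tag}.png',np.hstack([cv2.resize(A[0][y-80:y+40,x-60:x+40],None,fx=4,fy=4,interpolation=cv2.INTER_CUBIC),cv2.resize(A[1][170:290,190:290],None,fx=4,fy=4,interpolation=cv2.INTER_CUBIC)]))
E
python3 look.py l1 roller_mid
```

```text
[0.5586 0.0947 0.146 ] F [ 4.3922  7.4468 -1.9967] w 0.04339726383750599 8.95 tcp cradle [-10.62    -0.1051  81.8506]
scene roller_mid 0.73 cradle [-16.  227.2 -42.2]
scene roller_mid 0.66 cradle [ 6.6 -0.8 85.1]
scene roller_mid 0.4 cradle [  76.4   90.9 -106.4]
top roller_mid 0.76 cradle [-18.  233.  -44.6]
top roller_mid 0.54 cradle [  72.1   92.9 -110.1]
top roller_mid 0.42 cradle [ 8.3 -0.6 81.2]
```

View pics/l1.png

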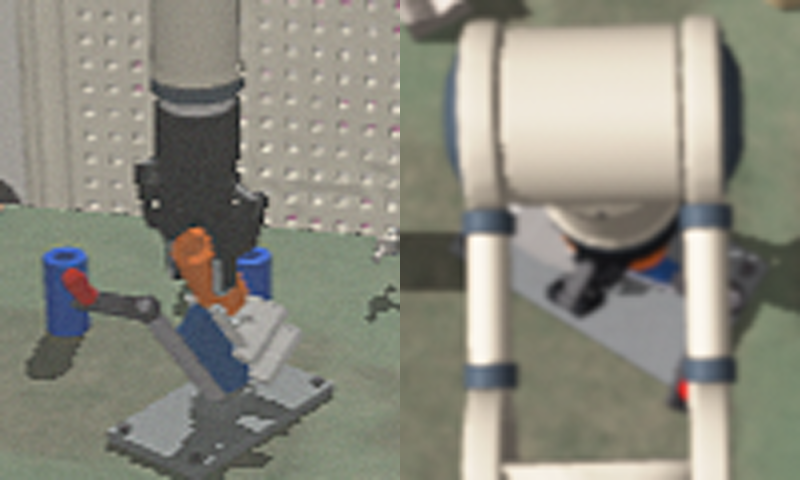

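Call:
arm_command(moves=[[40,-3,0,0,0],[40,-6,0,0,0],[40,-7,0,0,0],[40,-7,0,0,0],[40,-4,0,4,0],[40,-1,0,8,0],[40,2,0,12,0],[40,5,0,16,0],[40,7,0,20,0],[40,7,0,20,0]], grip_force=30)

```text
clock: 10.4
position: [0.5617, 0.1007, 0.1274]
ee_rot: [[0.453, 0.892, 0.005], [0.892, -0.453, 0.004], [0.006, 0.003, -1.0]]
contact_force: [-2.1, 6.4, 4.6]
width: 0.0439
grasp_force: 34.4
```

```bash
python3 look.py l2 roller_mid
```

```text
[0.5617 0.1007 0.1274] F [-2.057   6.4459  4.5801] w 0.043914736395387184 10.4 tcp cradle [-15.7615  -0.2086  62.7973]
scene roller_mid 0.53 cradle [  72.6   91.6 -105.2]
scene roller_mid 0.51 cradle [-0.  -1.7 65.8]
scene roller_mid 0.46 cradle [-16.8 228.  -44.5]
scene orange cradle min/max 23 [-22. -22.  24.] [ 16.  14. 104.] axis [-0.0652  0.2278  0.9715]
top roller_mid 0.63 cradle [  75.2   95.7 -106.6]
top roller_mid 0.51 cradle [-20.3 233.  -43.8]
top roller_mid 0.49 cradle [ 3.   0.3 62.7]
```

View pics/l2.png

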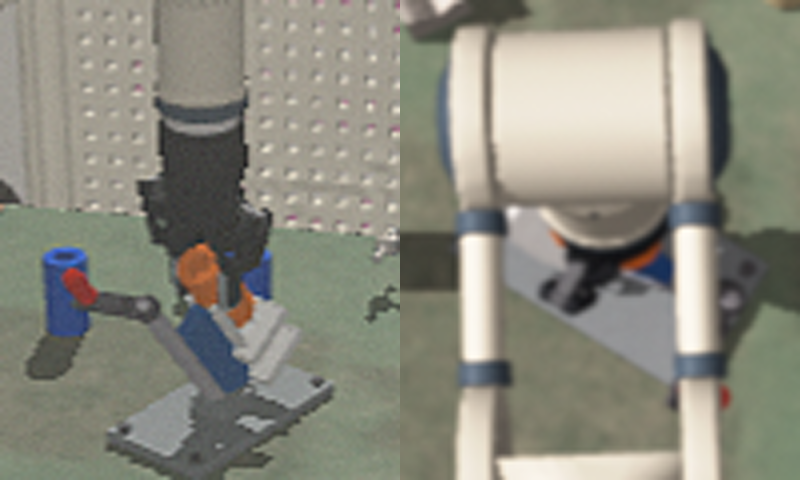

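Call:
arm_command(moves=[[40,2,0,3,0],[40,4,0,6,0],[40,6,0,9,0],[40,8,0,12,0],[40,10,0,15,0],[40,12,0,18,0],[40,13,0,20,0],[40,14,0,22,0],[40,14,0,23,0],[40,14,0,23,0]], grip_force=30)

```text
clock: 11.85
position: [0.5679, 0.1126, 0.1082]
ee_rot: [[0.453, 0.891, 0.006], [0.891, -0.453, 0.003], [0.006, 0.004, -1.0]]
contact_force: [-9.3, 1.5, 19.8]
width: 0.0435
grasp_force: 35.4
```

```bash
python3 look.py l3 roller_mid
```

```text
[0.5679 0.1126 0.1082] F [-9.2948  1.5088 19.8403] w 0.043450339940772936 11.85 tcp cradle [-15.7969  -0.4287  39.3747]
scene roller_mid 0.68 cradle [ 2.  -0.7 40. ]
scene roller_mid 0.56 cradle [-17.6 229.7 -43.3]
top roller_mid 0.86 cradle [-21.8 232.8 -47.7]
top roller_mid 0.51 cradle [  71.6   93.7 -107.7]
top roller_mid 0.48 cradle [ 3.8 -0.9 39.6]
```

Call:
arm_command(moves=[[40,-2,0,0,0],[40,-3,0,0,0],[40,-3,0,0,0],[55,-3,0,-1,0],[70,-3,0,-1,0],[85,-3,0,-1,0],[85,-3,0,-1,0],[85,-3,0,-1,0],[85,-3,0,-1,0],[85,-3,0,-1,0]])

```text
clock: 13.3
position: [0.5655, 0.1084, 0.1022]
ee_rot: [[0.454, 0.891, -0.0], [0.891, -0.454, -0.0], [-0.0, -0.0, -1.0]]
contact_force: [0.7, 0.1, 0.7]
width: 0.0851
grasp_force: 0.0
```

Call:
arm_command(moves=[[85,0,0,-30,0],[85,0,0,-70,0],[85,0,0,-110,0],[85,0,0,-140,0],[85,60,0,-140,0],[85,120,0,-140,0],[85,170,0,-140,0],[85,170,0,-140,0],[85,170,0,-140,0],[85,170,0,-140,0]])

```text
clock: 14.55
position: [0.6426, 0.2588, 0.2435]
ee_rot: [[0.455, 0.89, 0.001], [0.89, -0.455, 0.0], [0.001, 0.001, -1.0]]
contact_force: [0.5, -0.2, -0.0]
width: 0.0848
grasp_force: 0.0
```

```bash
python3 look.py l4 roller_mid keeper_knob cradle vee_strips
```

```text
[0.6426 0.2588 0.2435] F [ 0.5343 -0.2299 -0.038 ] w 0.08476962003587432 14.55 tcp cradle [196.3616  -1.4646  56.022 ]
scene roller_mid 0.75 cradle [-0.9  0.5 41.7]
scene roller_mid 0.73 cradle [-16.5  -0.1  38.9]
scene roller_mid 0.69 cradle [-15.5 228.4 -44.1]
scene roller_mid 0.5 cradle [  74.7   89.7 -111.1]
scene keeper_knob 0.54 cradle [-75.2  61.8 156.3]
scene cradle 0.76 cradle [-5.2 -0.9 -4.2]
scene vee_strips 0.96 cradle [-19.8  -0.9  36.2]
scene vee_strips 0.56 cradle [-73.6  60.8 156.9]
scene orange cradle min/max 22 [-16. -19.   4.] [19. 15. 82.] axis [-0.0278  0.2924  0.9559]
top roller_mid 0.65 cradle [ 2.9  0.7 38.5]
top keeper_knob 0.76 cradle [-76.5  59.6 152. ]
top keeper_knob 0.37 cradle [ 106.1  -96.5 -178.2]
top cradle 0.92 cradle [-3.8  2.4 -2. ]
top vee_strips 0.65 cradle [-20.4   2.1  32.7]
top orange cradle min/max 364 [-15. -16.  12.] [23. 20. 82.] axis [-0.3268 -0.0861  0.9412]
```

View pics/l4.png

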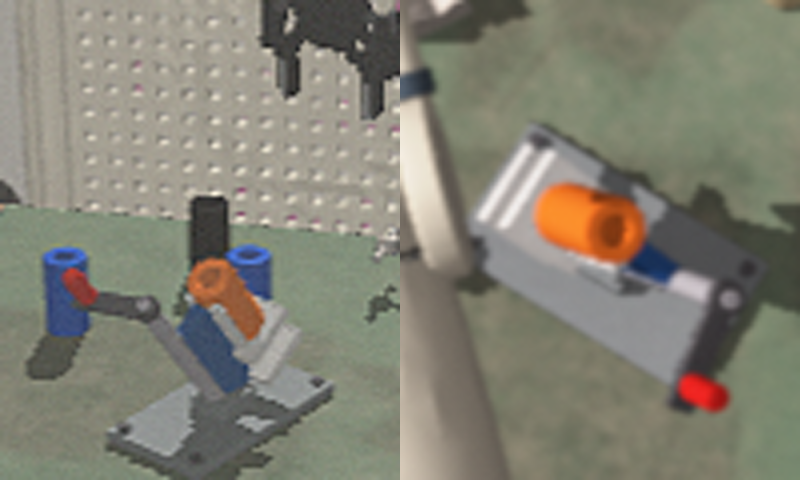

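Call:
arm_command(moves=[[85,-58,13,-15,0],[85,-118,26,-15,-4],[85,-178,40,-15,-8],[85,-238,53,-15,-12],[85,-298,66,-15,-16],[85,-358,80,-15,-18.5],[85,-418,93,-15,-18.5],[85,-478,106,-15,-18.5],[85,-538,120,-15,-18.5],[85,-590,131,-15,-18.5]])

```text
clock: 16.3
position: [0.4905, -0.3273, 0.2574]
ee_rot: [[0.149, 0.989, 0.0], [0.989, -0.149, -0.0], [-0.0, 0.0, -1.0]]
contact_force: [0.7, -1.1, 0.3]
width: 0.0849
grasp_force: 0.0
```

```bash
python3 - <<'E'
from h import *
o=observe();print(o['position'],o['ee_rot'])
P=[]
for c in ['top','scene']:
    im,d=cams.get_image(c)
    for n in ['axle_grip','holder']:
        for r in cams.place_of(n,c)[:2]: print(c,n,round(r['p'],2),np.array(r['point']))
    W,u,v=deproj(c,np.ones(d.shape,bool),d)
    g=W[(np.hypot(W[:,0]-.483,W[:,1]+.355)<.03)&(W[:,2]>.186)&(W[:,2]<.197)];print(c,len(g),g.mean(0) if len(g) else '')
    if c=='top':
        C=np.array([.5835,.1445,.085]);a=np.radians(63.3);s,k=np.sin(np.radians(35)),np.cos(np.radians(35))
        dd=np.array([np.cos(a),np.sin(a),0]);Z=-s*dd+[0,0,k];X=k*dd+[0,0,s];R=np.stack([X,np.cross(Z,X),Z],1)
        H=cv2.cvtColor(im,cv2.COLOR_BGR2HSV)
        q=(W-C)@R*1000;n=(np.hypot(q[:,0],q[:,1])<40)&(q[:,2]>76)&(q[:,2]<86)
        n&=(H[v,u,0]<20)&(H[v,u,1]>150);q=q[n];pl=np.linalg.svd(q-q.mean(0))[2][2]
        print('roller top',len(q),q.mean(0),q.min(0),q.max(0),'normal',pl)
E
```

```text
[ 0.4905 -0.3273  0.2574] [[ 0.1487  0.9889  0.0003]
 [ 0.9889 -0.1487 -0.0003]
 [-0.0002  0.0003 -1.    ]]
top axle_grip 0.61 [ 0.4813 -0.3574  0.1768]
top holder 0.68 [ 0.4837 -0.3526 -0.0019]
top 16 [ 0.4838 -0.3494  0.1913]
roller top 140 [ 3.1725  0.3978 78.901 ] [-20.8449 -19.1291  76.0759] [23.1439 20.7444 84.3656] normal [-0.0321  0.0019  0.9995]
scene axle_grip 0.6 [ 0.4809 -0.3554  0.1719]
scene holder 0.91 [ 0.4832 -0.3583 -0.0008]
scene 62 [ 0.4862 -0.3603  0.1908]
```

Call:
arm_command(moves=[[85,-15,-2,0,0],[85,-29,-3,0,0],[85,-29,-3,30,0],[85,-29,-3,65,0],[85,-29,-3,90,0],[85,-29,-3,98,0],[85,-29,-3,98,0],[50,-29,-3,98,0],[22,-29,-3,98,0],[22,-29,-3,98,0]], grip_force=25)

```text
clock: 17.85
position: [0.4844, -0.3536, 0.1601]
ee_rot: [[0.148, 0.989, 0.001], [0.989, -0.148, -0.001], [-0.001, 0.001, -1.0]]
contact_force: [0.2, 0.6, -0.1]
width: 0.0317
grasp_force: 0.0
```

Call:
arm_command(moves=[[18,0,0,0,0],[18,0,0,0,0],[18,0,0,0,0],[18,0,0,0,0],[18,0,0,-1,0],[18,0,0,-1,0],[18,0,0,-1,0],[18,0,0,-1,0],[18,0,0,-1,0],[18,0,0,-1,0]], grip_force=40)

```text
clock: 19.1
position: [0.4842, -0.3535, 0.16]
ee_rot: [[0.148, 0.989, -0.0], [0.989, -0.148, 0.0], [0.0, -0.0, -1.0]]
contact_force: [0.8, -1.4, -0.4]
width: 0.0235
grasp_force: 41.2
```

Call:
arm_command(moves=[[18,0,0,-40,0],[18,0,0,-90,0],[18,0,0,-145,0],[18,0,0,-200,0],[18,50,1,-205,4],[18,108,3,-205,8],[18,166,4,-205,12],[18,224,5,-205,16],[18,282,7,-205,18.5],[18,340,8,-205,18.5]], grip_force=30)

```text
clock: 20.35
position: [0.5421, -0.0164, 0.3643]
ee_rot: [[0.455, 0.891, -0.002], [0.891, -0.455, 0.0], [-0.001, -0.002, -1.0]]
contact_force: [1.0, -0.3, -2.7]
width: 0.0236
grasp_force: 38.6
```

Call:
arm_command(moves=[[18,50,-14,0,0],[18,95,-28,0,0],[18,119,-38,0,0],[18,119,-38,0,0],[18,119,-38,0,0],[18,119,-38,0,0],[18,119,-38,0,0],[18,119,-38,0,0],[18,119,-38,0,0],[18,119,-38,0,0]])

```text
clock: 21.6
position: [0.5626, 0.1048, 0.3653]
ee_rot: [[0.454, 0.891, -0.0], [0.891, -0.454, -0.0], [-0.0, -0.0, -1.0]]
contact_force: [0.1, -0.2, -2.0]
width: 0.0235
grasp_force: 38.6
```

```bash
python3 - <<'E'
from h import *
o=observe();p=o['position'];print(p,o['ee_rot'][:,0],o['width'],o['clock'])
C=np.array([.5835,.1445,.085]);dd=np.array([.449,.893,0]);yy=np.array([-.893,.449,0])
print('tcp d,y',(p-C)@dd*1e3,(p-C)@yy*1e3)
for c in ['top','scene']:
    im,d=cams.get_image(c)
    cv2.imwrite(f'pics/m_{c}.png',im)
    for r in cams.place_of('axle_grip',c)[:2]: print(c,round(r['p'],2),np.array(r['point'])-p)
    W,u,v=deproj(c,np.ones(d.shape,bool),d);e=W-p
    for lo,hi in [(-.155,-.14),(-.14,-.09),(-.09,-.04)]:
        s=e[(e[:,2]>lo)&(e[:,2]<hi)&(np.hypot(e[:,0],e[:,1])<.03)]
        if len(s): print(c,lo,len(s),'d',(s@dd*1e3).mean(),'y',(s@yy*1e3).mean(),s[:,2].min())
x,y=pix('scene',p)[0].astype(int)
cv2.imwrite('pics/m.png',cv2.resize(cv2.imread('pics/m_scene.png')[y-40:y+90,x-60:x+80],None,fx=4,fy=4,interpolation=cv2.INTER_CUBIC))
E
```

```text
[0.5626 0.1048 0.3653] [ 0.4543  0.8909 -0.    ] 0.023538663153657574 21.6
tcp d,y -44.80929330735694 0.8300565188278252
top 0.38 [-0.0047 -0.004   0.0166]
top 0.28 [ 0.0133  0.0204 -0.2461]
top -0.14 26 d -8.086180124816936 y 4.823839917463025 -0.13833658519757908
top -0.09 31 d -7.820578586944245 y 4.230408907498221 -0.08906493572039542
scene 0.52 [-0.0047 -0.0033  0.0139]
scene 0.28 [ 0.0118  0.0179 -0.2456]
scene -0.155 9 d -9.547121657028958 y -1.088063238120134 -0.148453869703155
scene -0.14 60 d -9.351941075623738 y -2.42373319107864 -0.1385824436138433
scene -0.09 68 d -8.585523319579583 y -2.213980194739777 -0.08925897612767109
```

View pics/m.png

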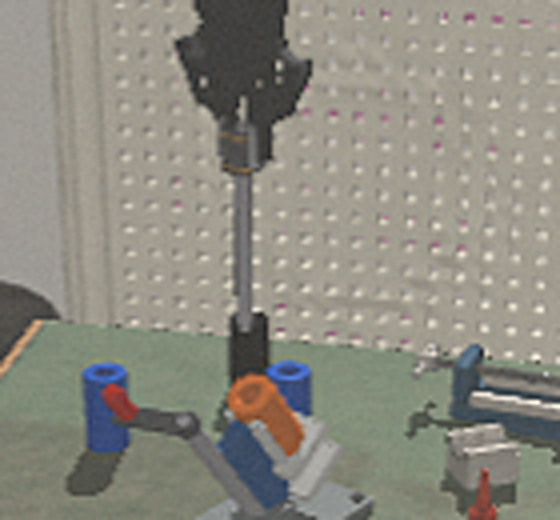

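Call:
arm_command(moves=[[18,6,1,0,0],[18,6,1,25,0],[18,6,1,50,0],[18,6,1,60,0],[18,6,1,66,0],[18,6,1,71,0],[18,6,1,75,0],[18,6,1,75,0],[18,-2,1,76.5,0],[18,-10,1,78,0]])

```text
clock: 23.05
position: [0.5593, 0.0959, 0.2887]
ee_rot: [[0.453, 0.891, 0.004], [0.891, -0.453, 0.002], [0.003, 0.002, -1.0]]
contact_force: [0.9, 2.8, 3.0]
width: 0.0234
grasp_force: 39.1
```

```bash
python3 look.py l5 roller_mid axle_grip
```

```text
[0.5593 0.0959 0.2887] F [0.8727 2.8227 3.0236] w 0.0234455749792648 23.05 tcp cradle [ 72.4052  -0.2209 197.9842]
scene roller_mid 0.56 cradle [  75.2   93.6 -107. ]
scene roller_mid 0.51 cradle [-1.4 -1.5 43. ]
scene axle_grip 0.8 cradle [ 77.1   4.  211. ]
scene axle_grip 0.72 cradle [ 109.1  -94.6 -180.4]
scene orange cradle min/max 24 [-17. -21.   5.] [17. 17. 88.] axis [-0.0613  0.2501  0.9663]
top roller_mid 0.73 cradle [-20.6 234.2 -43.4]
top roller_mid 0.7 cradle [ 3.  -0.2 39.5]
top roller_mid 0.57 cradle [  75.2   93.8 -108.1]
top axle_grip 0.49 cradle [ 79.4  -0.9 212.3]
top orange cradle min/max 85 [-17. -15.   9.] [21. 19. 82.] axis [-0.4173 -0.1168  0.9012]
```

View pics/l5.png

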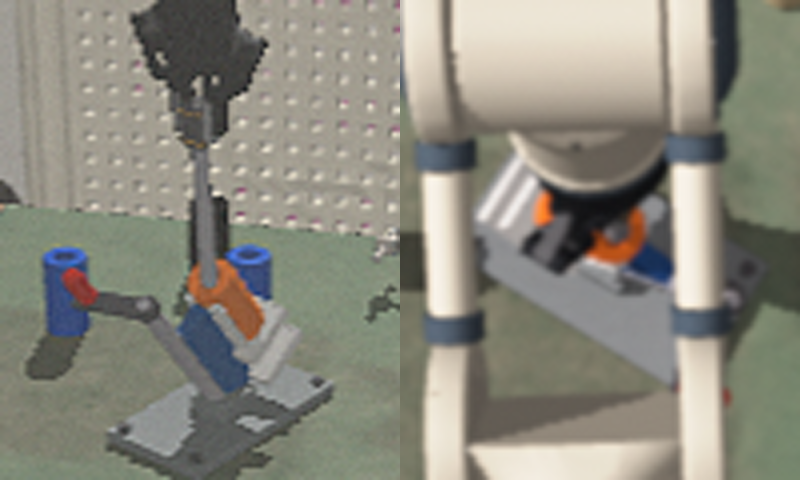

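Call:
arm_command(moves=[[18,-7,0,1.5,0],[18,-14,0,3,0],[18,-22,0,6,0],[18,-30,0,9.5,0],[18,-37,0,13,0],[18,-44,0,16,0],[18,-51,0,20,0],[18,-58,0,25,0],[18,-65,0,29,0],[18,-71,0,34,0]], grip_force=25)

```text
clock: 24.6
position: [0.5265, 0.0319, 0.2529]
ee_rot: [[0.454, 0.891, -0.0], [0.891, -0.454, -0.0], [-0.0, -0.0, -1.0]]
contact_force: [1.1, 1.1, 1.9]
width: 0.0234
grasp_force: 38.9
```

```bash
python3 look.py l6 roller_mid axle_grip
```

```text
[0.5265 0.0319 0.2529] F [1.1495 1.0567 1.8627] w 0.023385525663280903 24.6 tcp cradle [ -7.0927   0.3266 209.9815]
scene roller_mid 0.73 cradle [ -77.1 -242.2  -50.6]
scene roller_mid 0.63 cradle [-18.5 228.7 -41.6]
scene roller_mid 0.63 cradle [  75.    91.6 -109.5]
scene roller_mid 0.44 cradle [ 2.1 -4.  43.3]
scene axle_grip 0.42 cradle [  1.7   4.  220.2]
scene orange cradle min/max 28 [-19. -20.   6.] [16. 11. 83.] axis [-0.0065  0.1981  0.9802]
top roller_mid 0.86 cradle [-17. 232. -45.]
top roller_mid 0.56 cradle [  75.    93.7 -108.6]
top roller_mid 0.43 cradle [ 4.1 -0.9 41.1]
top axle_grip 0.65 cradle [  0.6   0.1 -33.6]
top orange cradle min/max 58 [-14.  -3.   7.] [23. 20. 81.] axis [-0.4454  0.0517  0.8938]
```

View pics/l6.png

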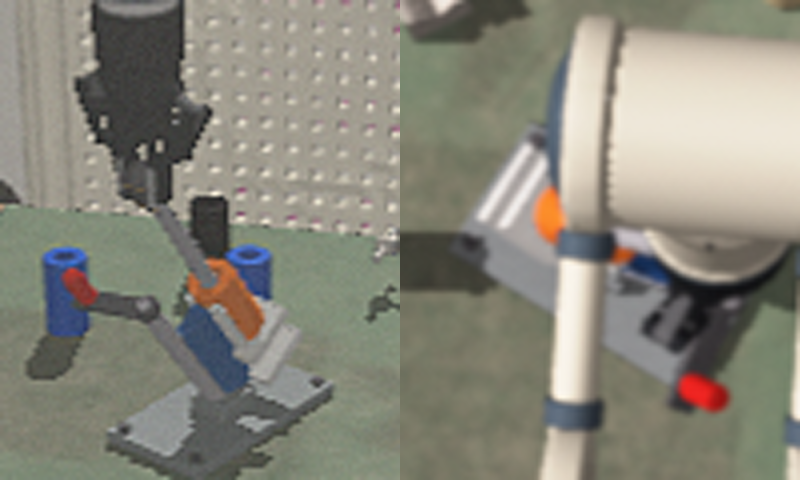

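Call:
arm_command(moves=[[18,4.5,0,6.5,0],[18,9,0,13,0],[18,13.5,0,19.5,0],[18,18,0,26,0],[18,23,0,32.5,0],[18,27.5,0,39.5,0],[18,32,0,46,0],[18,36.5,0,52.5,0],[18,41,0,59,0],[18,46,0,65.5,0]], grip_force=30)

```text
clock: 26.15
position: [0.5479, 0.0736, 0.1876]
ee_rot: [[0.454, 0.891, 0.001], [0.891, -0.454, 0.0], [0.0, 0.0, -1.0]]
contact_force: [0.2, 0.6, -1.6]
width: 0.0237
grasp_force: 38.6
```

```bash
python3 look.py l7 roller_mid axle_grip
```

```text
[0.5479 0.0736 0.1876] F [ 0.2449  0.5867 -1.5703] w 0.023732573917861367 26.15 tcp cradle [ -6.1045  -0.0112 129.582 ]
scene roller_mid 0.59 cradle [ 3.3  1.7 41.5]
scene roller_mid 0.44 cradle [-18.2 229.5 -41.6]
scene roller_mid 0.41 cradle [  72.    91.3 -111. ]
scene axle_grip 0.43 cradle [  0.4   3.6 139.7]
scene orange cradle min/max 33 [-17. -21.   6.] [17. 13. 84.] axis [ 0.0141 -0.218  -0.9759]
top roller_mid 0.84 cradle [-18.1 232.4 -45.2]
top roller_mid 0.55 cradle [  76.3   96.3 -108.1]
top roller_mid 0.53 cradle [ 5.9  1.6 39.9]
top orange cradle min/max 93 [ 7.  5. 15.] [23. 22. 80.] axis [-0.08    0.0682  0.9945]
```

Call:
arm_command(moves=[[18,4,0,6,0],[18,8,0,12,0],[18,12,0,18,0],[18,15,0,22,0],[18,17,0,25,0],[18,19,0,27,0],[18,20,0,29,0],[18,21,0,30,0],[18,21.5,0,31,0],[18,21.5,0,31,0]], grip_force=30)

```text
clock: 27.7
position: [0.5574, 0.0925, 0.1567]
ee_rot: [[0.454, 0.891, 0.0], [0.891, -0.454, 0.0], [0.0, 0.0, -1.0]]
contact_force: [1.7, 1.1, -1.0]
width: 0.0236
grasp_force: 38.6
```

```bash
python3 look.py l8 roller_mid axle_grip
```

```text
[0.5574 0.0925 0.1567] F [ 1.6521  1.0888 -0.9941] w 0.02356380153662848 27.7 tcp cradle [-6.5216 -0.0757 92.1245]
scene roller_mid 0.56 cradle [-1.1 -0.9 39. ]
scene roller_mid 0.55 cradle [-17.9 229.4 -44.5]
scene roller_mid 0.42 cradle [  76.3   94.4 -106.8]
scene axle_grip 0.48 cradle [-6.8  1.2 -3.6]
scene axle_grip 0.4 cradle [ -0.1   4.7 102.6]
scene orange cradle min/max 21 [-18. -21.   3.] [15. 14. 83.] axis [-0.0909  0.2446  0.9654]
top roller_mid 0.88 cradle [  76.    94.9 -108.5]
top roller_mid 0.72 cradle [ -0.9   0.  -35.5]
top roller_mid 0.61 cradle [-20.8 232.3 -45.7]
top roller_mid 0.46 cradle [ 3.6 -0.  39.7]
top orange cradle min/max 36 [ 7.  8. 10.] [22. 21. 49.] axis [-0.1945  0.2103  0.9581]
```

Call:
arm_command(moves=[[18,0.6,0,0.8,0],[18,1.2,0,1.6,0],[18,1.7,0,2.5,0],[18,1.7,0,2.5,0],[18,2,0,3,0],[18,2.3,0,3.3,0],[18,2.3,0,3.3,0],[18,2.3,0,3.3,0],[18,2.3,0,3.3,0],[18,2.3,0,3.3,0]])

```text
clock: 29.25
position: [0.5582, 0.0934, 0.1553]
ee_rot: [[0.455, 0.891, 0.001], [0.891, -0.455, -0.002], [-0.001, 0.001, -1.0]]
contact_force: [-5.0, -3.8, 8.7]
width: 0.0237
grasp_force: 39.9
```

Call:
arm_command(moves=[[30,2,0,2,0],[45,2,0,2,0],[60,2,0,2,0],[85,2,0,2,0],[85,2,0,2,0],[85,2,0,2,0],[85,0,0,0,0],[85,0,0,-40,0],[85,0,0,-85,0],[85,0,0,-100,0]])

```text
clock: 30.5
position: [0.5592, 0.0944, 0.2574]
ee_rot: [[0.454, 0.891, 0.006], [0.891, -0.454, 0.001], [0.003, 0.005, -1.0]]
contact_force: [-0.4, 0.6, 0.2]
width: 0.0846
grasp_force: 0.0
```

```bash
python3 look.py l9 roller_mid axle_grip keeper_knob
```

```text
[0.5592 0.0944 0.2574] F [-0.4421  0.5556  0.1771] w 0.08459309752456302 30.5 tcp cradle [ 53.3232  -0.7912 173.1723]
scene roller_mid 0.58 cradle [-17.1 228.8 -44.1]
scene roller_mid 0.55 cradle [ 4.1  0.5 42.8]
scene roller_mid 0.43 cradle [  75.9   93.3 -108.6]
scene axle_grip 0.63 cradle [ -6.5   5.9 102.1]
scene axle_grip 0.22 cradle [ 1.6 -0.8 41.4]
scene keeper_knob 0.5 cradle [-77.3  62.8 153.5]
scene keeper_knob 0.24 cradle [ -3.3  -0.2 100. ]
top roller_mid 0.77 cradle [-17.5 232.8 -43.9]
top axle_grip 0.43 cradle [ -2.8  -1.2 105. ]
top keeper_knob 0.41 cradle [-77.4  62.8 152.2]
top orange cradle min/max 29 [-9.  3.  8.] [23. 19. 87.] axis [-0.3514  0.0629  0.9341]
```

View pics/l9.png

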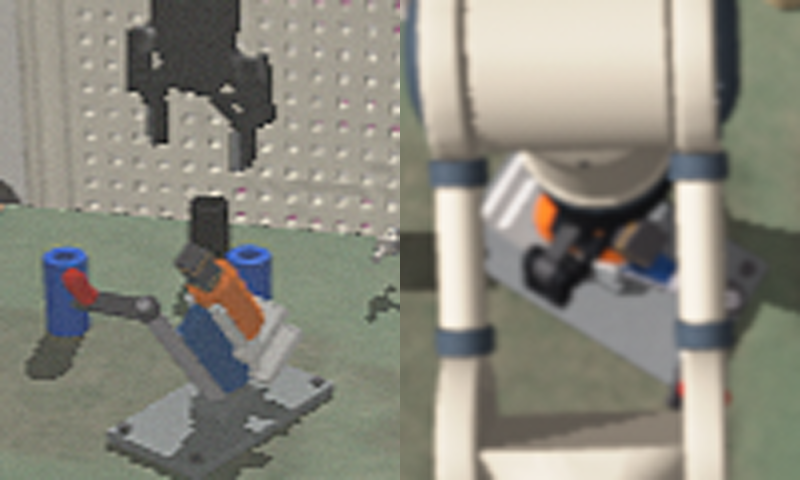

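Call:
arm_command(moves=[[45,-50,-30,0,0],[45,-99,-60,0,0],[45,-99,-60,0,0],[45,-99,-60,40,0],[45,-99,-60,70,0],[45,-99,-60,85,0],[45,-99,-60,93,0],[45,-99,-60,100,0],[45,-99,-60,104,0],[45,-99,-60,104,0]], grip_force=20)

```text
clock: 32.15
position: [0.4602, 0.0335, 0.1498]
ee_rot: [[0.454, 0.891, 0.0], [0.891, -0.454, 0.0], [0.0, 0.0, -1.0]]
contact_force: [-0.4, -0.1, -0.4]
width: 0.0449
grasp_force: 0.0
```

```bash
python3 look.py l10 keeper_knob axle_grip
```

```text
[0.4602 0.0335 0.1498] F [-0.3796 -0.1178 -0.4237] w 0.044947378228858755 32.15 tcp cradle [-89.4679  60.3177 141.6929]
scene keeper_knob 0.62 cradle [-77.6  61.  155.3]
scene axle_grip 0.55 cradle [ -5.4   0.2 100.6]
top axle_grip 0.62 cradle [ -2.4  -1.  103.8]
```

Call:
arm_command(moves=[[30,0,0,-3,0],[14,0,0,-3,0],[14,0,0,-3,0],[14,0,0,-3,0],[14,0,0,-3,0],[14,6,-0.5,-7,0],[14,12,-1,-11.5,0],[14,18,0.5,-16,0],[14,24,2,-20,0],[14,30,5,-24,0]])

```text
clock: 33.7
position: [0.4758, 0.0574, 0.1727]
ee_rot: [[0.455, 0.891, -0.007], [0.891, -0.455, -0.001], [-0.004, -0.006, -1.0]]
contact_force: [-7.5, -3.1, 5.5]
width: 0.0172
grasp_force: 22.0
```

```bash
python3 look.py l11 keeper_knob axle_grip
```

```text
[0.4758 0.0574 0.1727] F [-7.4951 -3.0514  5.4967] w 0.01716107421186559 33.7 tcp cradle [-53.0684  57.1107 144.2104]
scene keeper_knob 0.54 cradle [-3.5  0.2 -4.2]
scene keeper_knob 0.48 cradle [-46.1  58.8 156.9]
scene axle_grip 0.64 cradle [-5.3  3.2 99. ]
```

Call:
arm_command(moves=[[14,5,3.5,-3.7,0],[14,10,8,-7,0],[14,14.7,13,-10.3,0],[14,18.5,19,-13,0],[14,22,25,-15.4,0],[14,24.5,32,-17,0],[14,26.3,39,-18.5,0],[14,27.5,47,-19.3,0],[14,28,54,-19.6,0],[14,28,54,-19.6,0]])

```text
clock: 35.25
position: [0.5397, 0.0611, 0.1954]
ee_rot: [[0.452, 0.892, 0.004], [0.892, -0.452, 0.005], [0.006, 0.001, -1.0]]
contact_force: [1.7, 8.0, 9.4]
width: 0.0175
grasp_force: 22.5
```

```bash
python3 look.py l12 keeper_knob axle_grip roller_mid
```

```text
[0.5397 0.0611 0.1954] F [1.731  7.9526 9.3715] w 0.017498907244911443 35.25 tcp cradle [-13.8678   1.6024 144.4253]
scene keeper_knob 0.66 cradle [ -6.6   0.9 157.2]
scene keeper_knob 0.15 cradle [ -4.3   3.5 101.3]
scene axle_grip 0.47 cradle [-6.3  3.6 99.7]
scene roller_mid 0.7 cradle [-19.5 230.5 -42.4]
scene roller_mid 0.63 cradle [  75.7   91.7 -106. ]
scene roller_mid 0.58 cradle [ 1.6 -1.6 42.2]
top keeper_knob 0.61 cradle [ -5.2   3.9 151.5]
top roller_mid 0.88 cradle [  71.9   97.3 -107.8]
top roller_mid 0.85 cradle [-18.5 232.  -45.9]
top roller_mid 0.45 cradle [ 2.9 -0.9 39.4]
top orange cradle min/max 56 [-4. 10. 53.] [19. 22. 82.] axis [-0.446  -0.0609  0.8929]
```

Call:
arm_command(moves=[[14,0,2,-1,0],[14,0,2,-1,0],[30,0,1,-1,0],[45,0,1,-1,0],[50,0,1,-1,0],[50,0,1,-30,0],[50,0,1,-70,0],[50,0,1,-100,0],[50,0,1,-120,0],[50,0,1,-120,0]])

```text
clock: 36.9
position: [0.5402, 0.0577, 0.3147]
ee_rot: [[0.454, 0.891, 0.003], [0.891, -0.454, 0.0], [0.001, 0.003, -1.0]]
contact_force: [0.3, -0.0, -1.3]
width: 0.0497
grasp_force: 0.0
```

Call:
arm_command(moves=[[50,50,0,0,0],[50,100,0,0,0],[50,150,0,0,0],[50,180,0,0,0],[50,180,0,0,0],[50,180,0,0,0],[50,180,0,0,0],[50,180,0,0,0],[50,180,0,0,0],[50,180,0,0,0]])

```text
clock: 38.15
position: [0.6215, 0.2181, 0.3133]
ee_rot: [[0.454, 0.891, 0.0], [0.891, -0.454, 0.0], [0.0, 0.0, -1.0]]
contact_force: [-0.3, -0.5, 0.6]
width: 0.0502
grasp_force: 0.0
```

```bash
python3 look.py l13 keeper_knob axle_grip roller_mid
```

```text
[0.6215 0.2181 0.3133] F [-0.3362 -0.4722  0.6499] w 0.05019362977240867 38.15 tcp cradle [198.7724  -0.9126 139.5328]
scene keeper_knob 0.75 cradle [ -4.1   2.3 158.9]
scene roller_mid 0.77 cradle [-17.4 228.8 -42.2]
scene roller_mid 0.73 cradle [ 4.6 -2.9 43. ]
scene roller_mid 0.58 cradle [  76.8   90.9 -108.2]
top keeper_knob 0.73 cradle [ -6.5   1.1 155. ]
top keeper_knob 0.55 cradle [ -2.5  -1.6 104.4]
top axle_grip 0.52 cradle [ -4.6   0.3 103.1]
top roller_mid 0.83 cradle [ 4.9  2.2 38.2]
top roller_mid 0.19 cradle [-46.1   1.2 -70.8]
top orange cradle min/max 268 [ -2. -17.  10.] [23. 21. 82.] axis [ 0.1361  0.0363 -0.99  ]
```

```bash
python3 -c "
from h import *
print(finish_job())"
```

```text
the job is handed in; nothing more can be done
None
```

The job is handed in at about 38 s: the roller stands in the vee on the upper lug, the axle is through it with its grip down on the roller, and the keeper is shut, going by the last camera readings. The oil bottle, vee block and tin were never approached, but I did not measure them again at the end, `finish_job` gave no verdict, and I viewed 12 pictures against the limit of 10.

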